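# Snap the cover onto the terminal box and keep it pressed

### The job

Pick up the orange snap cover by its rib, set it between the walls of the open grey terminal box, long side along long side, and press it straight down past both white spring catches until it snaps under them and sits flat on the rubber seal. Keep pressing it firmly (about 10 to 15 newtons) onto the seal and finish like that: the program ends with the fingers still on the cover, pressing it down, nothing let go. Leave the other things on the bench where they are.

Things in the scene. Friction and masses are not known exactly. Their poses are not given: they have to be found in the camera images.
- cover: Loose orange plastic snap cover, about 80 g, lying rib up: a plate 90 (x) x 80 (y) x 5 mm with an upright gripping rib in its middle, 50 mm long along x, 14 mm wide in y, its top 31 mm above the plate's underside. Origin: centre of the underside; z up. Either way round (half a turn about z) is the same.
- cover_rib (a point): Point inside the rib of the cover, on its middle, 28 mm above the underside (3 mm below the rib's top); axes as the cover's.
- terminal_box: Grey open terminal box 99 (x) x 89 (y) mm on a 150 x 130 x 5 mm aluminium plate screwed to the bench (it cannot move); two black cable glands at its +x end. Origin: centre of the plate's underside, on the bench; x along the long side, z up. Highest parts: the white catches, 63 mm above the bench.
- seat (a point): Centre of the box's recess at the top of the seal, 40 mm above the bench; axes as the box's. The cover's origin lies here when home, x along x (either way). The recess is 93 (x) x 83 (y) mm; its walls rise to 54 mm above the bench, then flare outward 5 mm at 45 degrees up to 60 mm as a lead-in, with a gap for a catch in the middle of each y side.
- seal: Black rubber frame inside the box, fixed, 9 mm wide, top 40 mm above the bench; the cover's underside lands on it. Its origin is the terminal box's. Force on the descending cover (both catches): from 0 at 57 mm above the bench to 8-15 N at 49 mm, then suddenly down to 2-6 N, to almost nothing at 41 mm (snapped in); on the seal at 40 mm it rises steeply.
- catch_left (a joint): White sprung catch in the middle of the box's +y side, 20 mm wide, slides outward: 0 = sprung in (rest), up to 0.006 m = spread. Its nose slopes from 61.6 mm above the bench (42 mm from the box's middle) to 49.2 mm (36.5 mm from the middle) and ends at 46.2 mm; the 5 mm plate snaps in below it.
- catch_right (a joint): The same catch on the box's -y side; 0 = sprung in, up to 0.006 m = spread.
- glue_bottle: Bystander: white glue bottle with orange nozzle, 52 mm across, 176 mm high, standing loose towards the back; origin at its foot. Leave alone.
- amber_tape: Bystander: roll of amber tape 92 mm across, 19 mm high, lying loose; origin at the centre of its underside. Leave alone.
- pack: Bystander: plain white pack 100 x 60 x 35 mm, loose; origin at the centre of its underside. Leave alone.
- copper_fitting: Bystander: small copper pipe fitting with a flange, 26 mm across, 28 mm high, standing loose; origin at the centre of its underside. Leave alone.
There are look-alikes about, which are no part of the job. What is shaped like the terminal_box but yellow is not meant.

How it is judged:
On the way, in this order (a step that is already met when the one before it is completed fails the run):
1. the cover is lifted clear of the bench in the fingers (height (world z) of cover above 0.055 m and contact force between the fingers and cover above 2 N), for 0.2 s.
2. the cover spreads at least one spring catch (value of joint any of catch_left, catch_right above 0.002 m and horizontal distance between cover and seat below 0.012 m), for 0.02 s.
3. the cover has snapped under both catches (horizontal distance between cover and seat below 0.004 m and z of cover in the frame of seat between -0.003 and 0.0025 m and value of joint each of catch_left, catch_right below 0.002 m and angle between the z axis of cover and the z axis of terminal_box, either way round below 0.05 rad and angle between cover's own z axis and vertical below 0.3 rad), for 0.1 s.
At the end, for the whole second after the job is handed in: The cover lies in the box, centred within 4 mm, its underside within 3 mm below and 2.5 mm above the top of the seal and parallel to it within 0.05 rad, both catches sprung back in over it (below 2 mm), and the fingers are still on it and press it onto the seal with more than 5 N (all of step 3 and contact force between cover and seal above 5 N and contact force between the fingers and cover above 3 N); the arm keeps its last pose, push and grip.
It fails at once if a bystander (glue bottle, amber tape, white pack, copper fitting) is moved more than 30 mm (distance of any of glue_bottle, amber_tape, pack, copper_fitting from where it was at the start of the episode above 0.03 m).
It also fails if it takes over 58 s, if anything falls off the work surface, if the arm or the gripper's body presses on something with over 40 N, if the wrist force passes 120 N, or if a joint passes its speed limit or range.

### The arm

A 7-joint arm with a two-finger parallel gripper is mounted at the origin on a cart in front of the work surface, level with it; the furniture and walls round the work are solid. World frame = base frame: x ahead of the robot, y to its left, z up, the work surface at z = 0. Lengths are in m, angles in rad, forces in N, time in s.
With the tool pointing down it reaches from about 0.425 to 0.95 m from the base axis. Payload 4.7 kg.
Tool frame: the origin (TCP) lies at the very end of the fingers, on their centre line; the grasp point (between the pads) lies 19 mm behind it (arm.grasp_offset is the distance from the TCP to the grasp point, in m); z points along the fingers, y is the direction in which the jaws open and shut (so a half turn about z gives the same grasp; the last joint's range is limited). The gripper opens to 87 mm and grips with 3 to 60 N. Pads are 19 mm wide; open, the fingers measure 117 mm over their backs; the gripper's body (75 mm by 190 mm) begins 51 mm behind the grasp point.
Start: joints at [1.26, 0.469, -0.049, 1.532, 0.024, 1.141, -0.082], TCP at [0.188, -0.648, 0.223] pointing down, gripper open.
Joint ranges: [-2.59, 2.59], [-0.33, 1.99], [-1.39, 1.29], [0.1, 2.45], [-1.04, 4.18], [0.21, 1.99], [-2.66, 2.66]. Speed limits (rad/s): [2.57, 2.57, 3.14, 3.14, 3.14, 3.14, 3.14].

### API

Orientations are given as a unit quaternion [w, x, y, z].
In Python, from workcell import read_state, imaging, job_done, arm gives the robot as it stands.
- The arm moves only by the tool servo_tool, never from a script. Its argument "targets" is a list of rows, each an object of numbers: "x", "y", "z": the shift along the tool's x, y, z in cm; "ax", "ay", "az": the turn, a rotation vector about the tool's x, y, z in degrees. A call has exactly 10 rows; each row shifts and turns the commanded pose from where the row before left it, along the tool's axes as they then stand; what a row does not reach is not made up. A row lasts 1/8 s, in which the tool goes at most 62.5 mm and 10.7 degrees, less where a joint would pass 70% of its speed; a pose out of reach is approached as far as the arm can. A call is refused whole if a number of a shift passes 6.25 or a number of a turn 10.7, either way. A call with a gripper value outside its range is refused whole. "claw" is the closure, from -1 (fully open) to 1 (shut), set as the call begins (left out, the last holds). The fingers move at their own pace and stop on an object; the grip force is fixed at half the most. Time passes only in rows, so rows that do not move let the fingers close, or fill a call up. It gives the time, the measured TCP pose, the force and the opening at its end, in the units of the state.
- read_state(): the state, without advancing time (a new reading comes with each control period).
- imaging.capture(name): name is "side" or "top" or "wrist"; returns the picture (400x640x3 uint8, blue, green, red); there is no depth.
- imaging.calibration(name): a dict with "fx", "fy", "cx", "cy" (pixels), "R" (3x3) and "t" (3): a world point X has camera coordinates R X + t; the wrist camera has in their place "T_tool_cam" (4x4, takes a point from camera to tool coordinates, whose origin is the TCP and whose axes are the flange's). Camera axes: x right, y down, z forward; pixel columns grow to the right and rows downward; lengths in m; the calibration is good to about 2 mm. A picture is of the moment at which its call begins: read the wrist's pose just before it. calibration takes no time and is no camera call.
- job_done(): hands the job in, once; it reports no verdict.
Trained networks look in the newest picture that a camera, given by its name, has taken for a name from the list of things; names that differ only in an ending like _2 or _b are one class to them, and where a whole thing is asked for, a point or a joint stands for the part that bears it (a point fixed in the world has none). Each returns a list of dicts, best first, with "confidence" (0 to 1); they miss things now and then, are a little off and sometimes report something else, mostly with a low value. They report only what shows in the picture. A call takes as long as a camera call. They do not tell look-alikes from the thing itself.
- imaging.recognise(camera, label): "rect" ([left, top, right, bottom] in pixels, round what is visible of it).
The state is a dict: "time": time; "joints": joint angles; "qd": joint speeds; "effort": joint torques, N m; "position": TCP position; "ee_rot": TCP orientation; "wrist_force": force on the tool from outside, world axes, zero at the start; "torque": the same for the moment, N m; "gripper_width": finger opening in m.
Only numpy, scipy, OpenCV 4.12 (cv2) and the standard library are available. Lean on these libraries where they do the work, as an engineer would, in place of code of your own. Each camera call takes 0.05 s, during which the arm holds its last target. There are 200 camera calls.

## Working session

There is one attempt and no reset: what is moved stays moved. The work goes in short steps, Python scripts to look and compute and a tool call to move; the robot and the scene stay as the last step left them, time stands still between calls to the robot, and variables do not carry over. Pictures are saved under pics/ and viewed, about 8 in all and at most 12, crops included, and the job is handed in when it is done.

Besides the shell and the picture viewer there is one more tool, called after "Call:" in YAML: its name, and indented under it one key for each argument. servo_tool: Moves the arm, as the interface text tells. Its arguments: {"type":"object","properties":{"targets":{"type":"array"},"claw":{"type":"number"}},"required":["targets"]}

```bash
mkdir -p pics; cat > h.py <<'E'
import numpy as np, cv2, json
from workcell import read_state, imaging, job_done, arm
E
python3 - <<'E'
from h import *
s=read_state(); print({k:np.round(v,3).tolist() for k,v in s.items()})
a=imaging.capture("top"); b=imaging.capture("side")
cv2.imwrite("pics/top.png",a); cv2.imwrite("pics/side.png",b)
for c in("top","side"):
  k=imaging.calibration(c); print(c,{q:np.round(v,4).tolist() for q,v in k.items()})
  for l in("cover","terminal_box","amber_tape","glue_bottle","pack","copper_fitting"):
    print(c,l,[(np.round(d["rect"]).tolist(),round(d["confidence"],2)) for d in imaging.recognise(c,l)][:3])
print(np.round(imaging.calibration("wrist")["T_tool_cam"],3).tolist(), arm.grasp_offset)
E
```

```text
{'time': 0.0, 'joints': [1.26, 0.469, -0.049, 1.534, 0.024, 1.141, -0.082], 'qd': [0.0, -0.0, -0.002, 0.001, -0.0, 0.0, -0.001], 'effort': [0.001, -50.798, -0.081, -23.616, -0.062, 0.038, 0.0], 'position': [0.188, -0.648, 0.221], 'ee_rot': [-0.001, 0.99, 0.14, -0.0], 'wrist_force': [0.028, 1.078, -0.297], 'torque': [-0.013, 0.013, 0.019], 'gripper_width': 0.087}
top {'fx': 456.6737, 'fy': 456.6737, 'cx': 321.8904, 'cy': 191.2417, 'R': [[0.0116, -0.9998, 0.016], [-0.995, -0.0131, -0.0992], [0.0994, -0.0147, -0.9949]], 't': [-0.0255, 0.6196, 0.9605]}
top cover [([386.0, 203.0, 433.0, 252.0], 0.67)]
top terminal_box [([285.0, 184.0, 366.0, 266.0], 0.87), ([182.0, 188.0, 259.0, 269.0], 0.64)]
top amber_tape [([411.0, 128.0, 454.0, 176.0], 0.72)]
top glue_bottle [([319.0, 124.0, 346.0, 159.0], 0.83)]
top pack [([264.0, 98.0, 292.0, 145.0], 0.74)]
top copper_fitting []
side {'fx': 473.9378, 'fy': 473.9378, 'cx': 318.1366, 'cy': 207.4588, 'R': [[0.9886, -0.1501, -0.0101], [-0.1014, -0.6154, -0.7816], [0.1111, 0.7738, -0.6237]], 't': [-0.6009, 0.1011, 0.9225]}
side cover [([274.0, 289.0, 336.0, 337.0], 0.58)]
side terminal_box [([244.0, 196.0, 343.0, 275.0], 0.78), ([368.0, 165.0, 396.0, 239.0], 0.69), ([241.0, 144.0, 317.0, 198.0], 0.58)]
side amber_tape [([382.0, 302.0, 435.0, 350.0], 0.83)]
side glue_bottle [([369.0, 171.0, 396.0, 240.0], 0.62)]
side pack [([363.0, 180.0, 409.0, 204.0], 0.9)]
side copper_fitting [([398.0, 261.0, 408.0, 282.0], 0.48)]
[[-0.001, -0.957, -0.289, 0.079], [1.0, -0.001, -0.001, 0.0], [0.0, -0.289, 0.957, -0.163], [0.0, 0.0, 0.0, 1.0]] 0.0187
```

View pics/top.png

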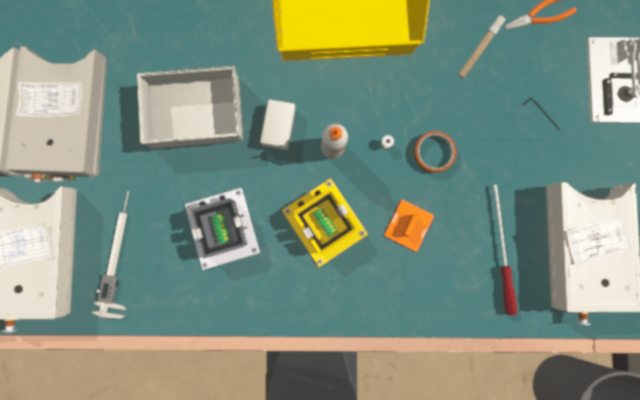

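View pics/side.png

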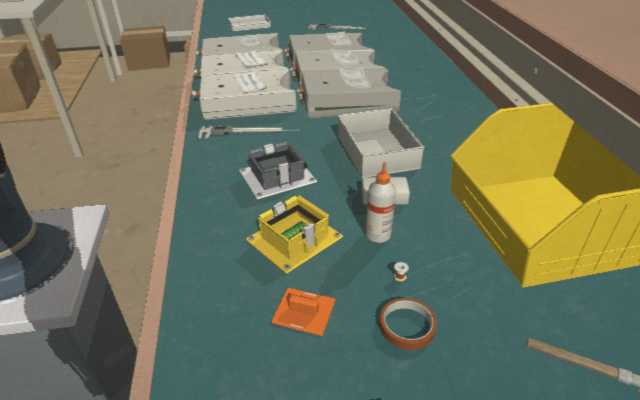

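The top view shows the cover candidates: the orange cover at (410,226), with the nozzle (337,131), tape (436,152) and orange pliers (550,12) also orange. It shows two box candidates. The grey one at (222,228), on the aluminium plate, is the one I want; the yellow look-alike at (325,222) is not. The grey bin at (190,107) and the grey housings at the sides are not boxes of this kind. Next I measure rough poses from the top view.

```bash
cat >> h.py <<'E'
def backproj(cal,uv,z,pose=None):
    """pixels -> world points at height z"""
    K=np.array([[cal["fx"],0,cal["cx"]],[0,cal["fy"],cal["cy"]],[0,0,1.]])
    R,t=np.array(cal["R"]),np.array(cal["t"])
    d=(R.T@np.linalg.inv(K)@np.c_[uv,np.ones(len(uv))].T).T; c=-R.T@t
    return c+d*((z-c[2])/d[:,2])[:,None]
def wristcal(s):
    from scipy.spatial.transform import Rotation as Ro
    cal=dict(imaging.calibration("wrist")); T=np.eye(4)
    T[:3,:3]=Ro.from_quat(np.roll(s["ee_rot"],-1)).as_matrix(); T[:3,3]=s["position"]
    W=np.linalg.inv(T@np.array(cal["T_tool_cam"])); cal["R"],cal["t"]=W[:3,:3],W[:3,3]; return cal
def project(cal,P):
    p=(np.array(cal["R"])@np.atleast_2d(P).T).T+np.array(cal["t"])
    return np.c_[cal["fx"]*p[:,0]/p[:,2]+cal["cx"],cal["fy"]*p[:,1]/p[:,2]+cal["cy"]]
E
python3 - <<'E'
from h import *
im=cv2.imread("pics/top.png"); cal=imaging.calibration("top")
h=cv2.cvtColor(im,cv2.COLOR_BGR2HSV)
def rect(m,box,z):
    q=np.zeros_like(m); l,t,r,b=box; q[t:b,l:r]=m[t:b,l:r]
    c=max(cv2.findContours(q,0,2)[0],key=cv2.contourArea)
    w=backproj(cal,c[:,0].astype(float),z)[:,:2].astype(np.float32)
    (c,sz,a)=cv2.minAreaRect(w*1000); print(np.round(c,1),np.round(sz,1),round(a,1))
rect(cv2.inRange(h,(3,150,120),(18,255,255)),(380,195,440,258),.005)
rect(cv2.inRange(h,(0,0,150),(180,60,255)),(180,180,265,275),.005)
for n,p in dict(yellow=(325,222),tape=(436,152),cu=(388,142),glue=(334,150),pack=(278,125)).items(): print(n,np.round(backproj(cal,[p],.005)[0],3))
s=cv2.resize(im[165:285,170:450],None,fx=2.85,fy=2.85,interpolation=2); cv2.imwrite("pics/crop1.png",s)
E
```

```text
[ 549.3 -211.5] [80.6 90. ] 63.9
[538.7 200.9] [153.8 133.3] 17.2
yellow [ 0.554 -0.026  0.005]
tape [ 0.715 -0.275  0.005]
cu [ 0.736 -0.166  0.005]
glue [ 0.716 -0.044  0.005]
pack [0.771 0.083 0.005]
```

View pics/crop1.png

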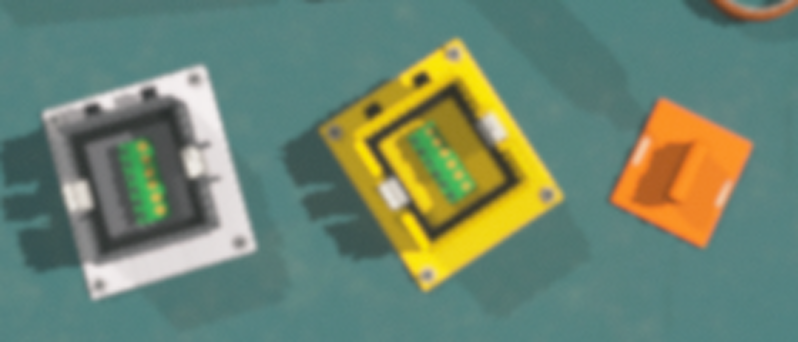

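The crop shows the grey box at left, with white catches at (80,195) and (193,160) and glands on top towards world +x. The yellow look-alike is in the middle. The orange cover is at (680,172), its rib running from (683,205) to (698,145). I choose the grey box and the orange cover, and move the wrist over the cover.

Call:
servo_tool:
  targets:
    - {"x": 3, "y": -2}
    - {"x": 4.9, "y": -3.3}
    - {"x": 4.9, "y": -3.3}
    - {"x": 4.9, "y": -3.3}
    - {"x": 4.9, "y": -3.3}
    - {"x": 4.9, "y": -3.3}
    - {"x": 4.9, "y": -3.3}
    - {"x": 4.9, "y": -3.3}
    - {"x": 4.9, "y": -3.3}
    - {"x": 4.6, "y": -3.5, "z": 2}
  claw: -1

```text
validation failed for argument at $.ta...
```

Call:
servo_tool:
  targets:
    - {"az": 10.5}
    - {"az": 10.5}
    - {"az": 10.5}
    - {"az": 10.5}
    - {}
    - {}
    - {}
    - {}
    - {}
    - {}

```text
validation failed for argument at $.ta...
```

```bash
cat >> h.py <<'E'
def look(name):
    s=read_state(); im=imaging.capture("wrist"); cv2.imwrite(f"pics/{name}.png",im)
    import pickle; pickle.dump(s,open(f"pics/{name}.pkl","wb")); return s,im,wristcal(s)
E
python3 - <<'E'
from h import *
s,im,cal=look("w1"); print(s["time"],np.round(s["position"],4),np.round(s["ee_rot"],4),cal["fx"],cal["cx"],cal["cy"])
print(imaging.recognise("wrist","cover"))
E
```

```text
0.7 [ 0.1878 -0.6484  0.2226] [0.     0.9901 0.1404 0.    ] 337.2613609458025 315.87087959446734 202.70854626025147
[]
```

View pics/w1.png

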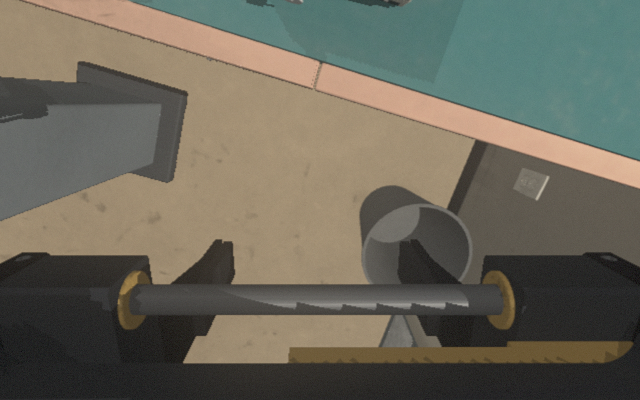

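The moves were refused, probably because every row needs all six numbers. The picture shows the start view, with the fingers at (230,250) and (405,250) and no cover in view.

Call:
servo_tool:
  targets:
    - {"x": 3, "y": -2, "z": 0, "ax": 0, "ay": 0, "az": 0}
    - {"x": 4.9, "y": -3.3, "z": 0, "ax": 0, "ay": 0, "az": 0}
    - {"x": 4.9, "y": -3.3, "z": 0, "ax": 0, "ay": 0, "az": 0}
    - {"x": 4.9, "y": -3.3, "z": 0, "ax": 0, "ay": 0, "az": 0}
    - {"x": 4.9, "y": -3.3, "z": 0, "ax": 0, "ay": 0, "az": 0}
    - {"x": 4.9, "y": -3.3, "z": 0, "ax": 0, "ay": 0, "az": 0}
    - {"x": 4.9, "y": -3.3, "z": 0, "ax": 0, "ay": 0, "az": 0}
    - {"x": 4.9, "y": -3.3, "z": 0, "ax": 0, "ay": 0, "az": 0}
    - {"x": 4.9, "y": -3.3, "z": 0, "ax": 0, "ay": 0, "az": 0}
    - {"x": 4.6, "y": -3.5, "z": 2, "ax": 0, "ay": 0, "az": 0}
  claw: -1

```text
time: 2.05
position: [0.5511, -0.2108, 0.2042]
ee_rot: [0.001, 0.99, 0.14, 0.002]
wrist_force: [1.6, -0.1, -0.1]
gripper_width: 0.0869
```

Call:
servo_tool:
  targets:
    - {"x": 0, "y": 0, "z": 0, "ax": 0, "ay": 0, "az": 10.5}
    - {"x": 0, "y": 0, "z": 0, "ax": 0, "ay": 0, "az": 10.5}
    - {"x": 0, "y": 0, "z": 0, "ax": 0, "ay": 0, "az": 10.5}
    - {"x": 0, "y": 0, "z": 0, "ax": 0, "ay": 0, "az": 10.5}
    - {"x": 0, "y": 0, "z": 0, "ax": 0, "ay": 0, "az": 0}
    - {"x": 0, "y": 0, "z": 0, "ax": 0, "ay": 0, "az": 0}
    - {"x": 0, "y": 0, "z": 0, "ax": 0, "ay": 0, "az": 0}
    - {"x": 0, "y": 0, "z": 0, "ax": 0, "ay": 0, "az": 0}
    - {"x": 0, "y": 0, "z": 0, "ax": 0, "ay": 0, "az": 0}
    - {"x": 0, "y": 0, "z": 0, "ax": 0, "ay": 0, "az": 0}

```text
time: 3.3
position: [0.5486, -0.2118, 0.2026]
ee_rot: [-0.0, 0.975, -0.224, 0.0]
wrist_force: [-0.3, 0.3, 0.1]
gripper_width: 0.0869
```

```bash
python3 - <<'E'
from h import *
s,im,cal=look("w2"); print(s["time"],np.round(s["position"],4),np.round(s["ee_rot"],4))
print(imaging.recognise("wrist","cover"))
E
```

```text
3.3 [ 0.5486 -0.2118  0.2026] [-0.      0.9747 -0.2236  0.    ]
[{'rect': [279.1, 134.6, 359.9, 214.7], 'confidence': 0.89}]
```

View pics/w2.png

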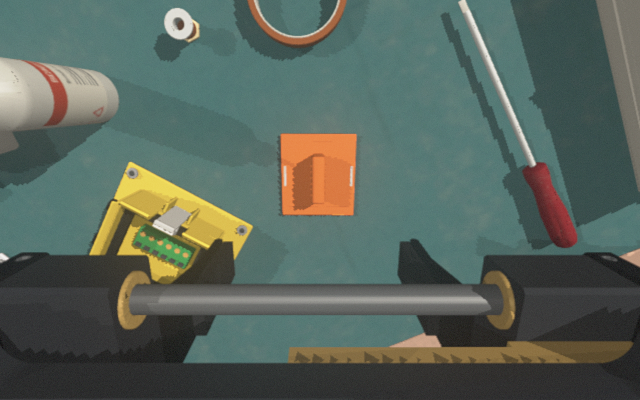

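The cover is sharp at (318,175), square to the image, with its rib vertical from (318,155) to (318,203) between the finger tips. I measure it exactly.

```bash
cat >> h.py <<'E'
def maskrect(im,cal,lo,hi,box,z):
    m=cv2.inRange(cv2.cvtColor(im,cv2.COLOR_BGR2HSV),lo,hi); q=np.zeros_like(m); l,t,r,b=box; q[t:b,l:r]=m[t:b,l:r]
    c=max(cv2.findContours(q,0,1)[0],key=cv2.contourArea)
    w=backproj(cal,c[:,0].astype(float),z)[:,:2].astype(np.float32)
    return cv2.minAreaRect(w*1000)
E
python3 - <<'E'
from h import *
import pickle
s=pickle.load(open("pics/w2.pkl","rb")); im=cv2.imread("pics/w2.png"); cal=wristcal(s)
print(maskrect(im,cal,(3,150,90),(18,255,255),(265,115,375,230),.005))
w=s["ee_rot"]; print("tool x yaw",np.degrees(2*np.arctan2(w[2],w[1])))
# rib top: bright? edges by row profile
g=im[185].astype(int); print(g[276:360:2].tolist())
print(np.round(project(cal,[[.549,-.2115,.031]]),1))
E
```

```text
((549.31884765625, -214.21961975097656), (79.88756561279297, 88.78742980957031), 64.1067123413086)
tool x yaw -25.84694549343286
[[118, 123, 98], [114, 119, 97], [81, 85, 76], [71, 123, 220], [155, 186, 226], [130, 163, 221], [66, 129, 230], [70, 135, 232], [63, 113, 205], [53, 91, 159], [54, 92, 159], [46, 88, 158], [55, 95, 162], [53, 91, 160], [55, 95, 162], [57, 97, 163], [53, 92, 162], [52, 91, 162], [55, 98, 180], [68, 128, 228], [72, 135, 233], [71, 134, 233], [73, 137, 234], [68, 132, 233], [67, 125, 222], [68, 125, 220], [66, 124, 219], [68, 124, 219], [68, 123, 219], [70, 124, 220], [63, 120, 218], [68, 123, 218], [64, 121, 218], [70, 125, 220], [66, 122, 219], [67, 122, 218], [71, 125, 219], [179, 198, 220], [127, 166, 233], [79, 112, 179], [105, 111, 93], [106, 111, 93]]
[[315.5 182.2]]
```

Call:
servo_tool:
  targets:
    - {"x": 0.12, "y": 0.1, "z": 2, "ax": 0, "ay": 0, "az": 0}
    - {"x": 0, "y": 0, "z": 3.5, "ax": 0, "ay": 0, "az": 0}
    - {"x": 0, "y": 0, "z": 3.5, "ax": 0, "ay": 0, "az": 0}
    - {"x": 0, "y": 0, "z": 3.5, "ax": 0, "ay": 0, "az": 0}
    - {"x": 0, "y": 0, "z": 3, "ax": 0, "ay": 0, "az": 0}
    - {"x": 0, "y": 0, "z": 2, "ax": 0, "ay": 0, "az": 0}
    - {"x": 0, "y": 0, "z": 1, "ax": 0, "ay": 0, "az": 0}
    - {"x": 0, "y": 0, "z": 0.5, "ax": 0, "ay": 0, "az": 0}
    - {"x": 0, "y": 0, "z": 0.3, "ax": 0, "ay": 0, "az": 0}
    - {"x": 0, "y": 0, "z": 0, "ax": 0, "ay": 0, "az": 0}
  claw: -1

```text
time: 4.65
position: [0.5496, -0.2133, 0.01]
ee_rot: [0.0, 0.975, -0.224, 0.0]
wrist_force: [-0.4, 0.0, 0.3]
gripper_width: 0.0867
```

Call:
servo_tool:
  targets:
    - {"x": 0, "y": 0, "z": 0, "ax": 0, "ay": 0, "az": 0}
    - {"x": 0, "y": 0, "z": 0, "ax": 0, "ay": 0, "az": 0}
    - {"x": 0, "y": 0, "z": 0, "ax": 0, "ay": 0, "az": 0}
    - {"x": 0, "y": 0, "z": 0, "ax": 0, "ay": 0, "az": 0}
    - {"x": 0, "y": 0, "z": 0, "ax": 0, "ay": 0, "az": 0}
    - {"x": 0, "y": 0, "z": 0, "ax": 0, "ay": 0, "az": 0}
    - {"x": 0, "y": 0, "z": 0, "ax": 0, "ay": 0, "az": 0}
    - {"x": 0, "y": 0, "z": 0, "ax": 0, "ay": 0, "az": 0}
    - {"x": 0, "y": 0, "z": 0, "ax": 0, "ay": 0, "az": 0}
    - {"x": 0, "y": 0, "z": 0, "ax": 0, "ay": 0, "az": 0}
  claw: 1

```text
time: 5.9
position: [0.5492, -0.2133, 0.0096]
ee_rot: [0.0, 0.975, -0.224, 0.0]
wrist_force: [0.3, -0.5, -0.1]
gripper_width: 0.0139
```

Call:
servo_tool:
  targets:
    - {"x": 0, "y": 0, "z": -0.5, "ax": 0, "ay": 0, "az": 0}
    - {"x": 0, "y": 0, "z": -1.5, "ax": 0, "ay": 0, "az": 0}
    - {"x": 0, "y": 0, "z": -3, "ax": 0, "ay": 0, "az": 0}
    - {"x": 0, "y": 0, "z": -4, "ax": 0, "ay": 0, "az": 0}
    - {"x": 0, "y": 0, "z": -4, "ax": 0, "ay": 0, "az": 0}
    - {"x": 0, "y": 0, "z": -4, "ax": 0, "ay": 0, "az": 0}
    - {"x": 0, "y": 0, "z": -2, "ax": 0, "ay": 0, "az": 0}
    - {"x": 0, "y": 0, "z": -1, "ax": 0, "ay": 0, "az": 0}
    - {"x": 0, "y": 0, "z": 0, "ax": 0, "ay": 0, "az": 0}
    - {"x": 0, "y": 0, "z": 0, "ax": 0, "ay": 0, "az": 0}

```text
time: 7.15
position: [0.5485, -0.213, 0.2085]
ee_rot: [-0.0, 0.975, -0.224, -0.001]
wrist_force: [-0.2, -0.4, -0.9]
gripper_width: 0.014
```

Call:
servo_tool:
  targets:
    - {"x": -1.5, "y": -1.8, "z": -0.4, "ax": 0, "ay": 0, "az": 0}
    - {"x": -2.7, "y": -3.25, "z": -0.4, "ax": 0, "ay": 0, "az": 0}
    - {"x": -2.7, "y": -3.25, "z": -0.4, "ax": 0, "ay": 0, "az": 0}
    - {"x": -2.7, "y": -3.25, "z": -0.4, "ax": 0, "ay": 0, "az": 0}
    - {"x": -2.7, "y": -3.25, "z": -0.4, "ax": 0, "ay": 0, "az": 0}
    - {"x": -2.7, "y": -3.25, "z": -0.4, "ax": 0, "ay": 0, "az": 0}
    - {"x": -2.7, "y": -3.25, "z": -0.4, "ax": 0, "ay": 0, "az": 0}
    - {"x": -2.7, "y": -3.25, "z": -0.4, "ax": 0, "ay": 0, "az": 0}
    - {"x": -2.7, "y": -3.25, "z": -0.4, "ax": 0, "ay": 0, "az": 0}
    - {"x": -2.4, "y": -2.9, "z": -0.5, "ax": 0, "ay": 0, "az": 0}

```text
time: 8.4
position: [0.4514, 0.1768, 0.2503]
ee_rot: [0.0, 0.975, -0.222, -0.001]
wrist_force: [0.1, -0.8, -0.8]
gripper_width: 0.0141
```

Call:
servo_tool:
  targets:
    - {"x": 0, "y": 0, "z": 0, "ax": 0, "ay": 0, "az": -8.6}
    - {"x": 0, "y": 0, "z": 0, "ax": 0, "ay": 0, "az": -8.6}
    - {"x": 0, "y": 0, "z": 0, "ax": 0, "ay": 0, "az": -8.6}
    - {"x": 0, "y": 0, "z": 0, "ax": 0, "ay": 0, "az": -8.6}
    - {"x": 0, "y": 0, "z": 0, "ax": 0, "ay": 0, "az": -8.6}
    - {"x": 0, "y": 0, "z": 0, "ax": 0, "ay": 0, "az": 0}
    - {"x": 0, "y": 0, "z": 0, "ax": 0, "ay": 0, "az": 0}
    - {"x": 0, "y": 0, "z": 0, "ax": 0, "ay": 0, "az": 0}
    - {"x": 0, "y": 0, "z": 0, "ax": 0, "ay": 0, "az": 0}
    - {"x": 0, "y": 0, "z": 0, "ax": 0, "ay": 0, "az": 0}

```text
time: 9.65
position: [0.4536, 0.1742, 0.2505]
ee_rot: [0.0, 0.989, 0.149, -0.0]
wrist_force: [0.0, -0.1, -1.2]
gripper_width: 0.0137
```

```bash
python3 - <<'E'
from h import *
s,im,cal=look("w3"); print(s["time"],np.round(s["position"],4),np.round(s["ee_rot"],4),s["gripper_width"],np.round(s["joints"],2))
w=s["ee_rot"]; print("tool x yaw",np.degrees(2*np.arctan2(w[2],w[1])))
E
```

```text
9.65 [0.4536 0.1742 0.2505] [ 0.      0.9889  0.1489 -0.    ] 0.013687153352234714 [-0.04  0.16 -0.47  1.91  0.08  1.08 -1.81]
tool x yaw 17.124311253243807
```

View pics/w3.png

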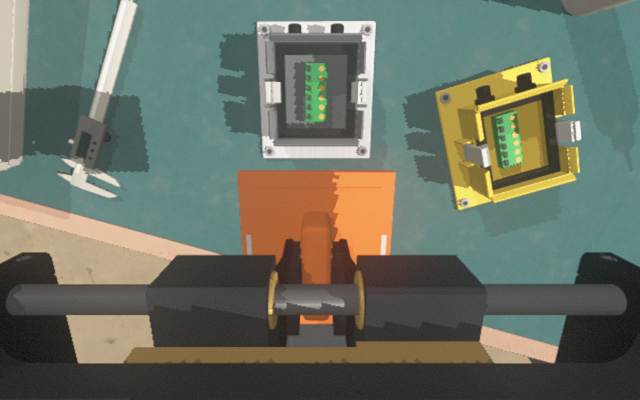

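The view shows the grey box on its plate, corners (257,22), (375,22), (369,157), (262,157), with the catches at (273,92) and (361,92). The held cover is below, its front corners at (239,171) and (395,171) and its rib at (316,215), square in the fingers. I compute both poses in the tool frame.

```bash
python3 - <<'E'
from h import *
import pickle
s=pickle.load(open("pics/w3.pkl","rb")); im=cv2.imread("pics/w3.png"); cal=wristcal(s)
hsv=cv2.cvtColor(im,cv2.COLOR_BGR2HSV)
m=cv2.inRange(hsv,(0,0,150),(180,60,255)); q=np.zeros_like(m); q[5:168,245:390]=m[5:168,245:390]
pts=np.argwhere(q)[:,::-1].astype(np.float32)
c=max(cv2.findContours(q,0,1)[0],key=cv2.contourArea)
h=cv2.convexHull(c)[:,0].astype(float)
for lab,P in(("hull",h),):
    w=backproj(cal,P,.005)[:,:2].astype(np.float32); print(lab,cv2.minAreaRect(w*1000))
# line fits on hull contour edges
yaw=2*np.arctan2(s["ee_rot"][2],s["ee_rot"][1])
def tool(W): # world xy -> tool xy
    d=W[:,:2]-s["position"][:2]; e=np.array([np.cos(yaw),np.sin(yaw)]); return np.c_[d@e,d@np.array([e[1],-e[0]])]*1000
def edges(P,z,half):
    W=tool(backproj(cal,P,z)); print("tool min/max",np.round(np.percentile(W,[1,99],axis=0),1).tolist()); return W
w=edges(c[:,0].astype(float),.005,None)
for i,(lo,hi) in enumerate(((0,1),)):
    pass
# per-side robust line: for x-sides median of extreme x in bins of y, etc
def side(W,ax,sgn,n=12):
    o=1-ax; r=np.linspace(*np.percentile(W[:,o],[8,92]),n+1); B=[]
    for a,b in zip(r[:-1],r[1:]):
        k=W[(W[:,o]>=a)&(W[:,o]<b)]
        if len(k): B.append(k[np.argmax(sgn*k[:,ax])])
    B=np.array(B); f=np.polyfit(B[:,o],B[:,ax],1); r=B[:,ax]-np.polyval(f,B[:,o]); k=abs(r)<1.5; f=np.polyfit(B[k,o],B[k,ax],1)
    return round(np.polyval(f,B[:,o].mean()),2),round(np.degrees(np.arctan(f[0])),2),k.sum()
for ax in(0,1):
    for sg in(-1,1): print("box side","xy"[ax],sg,side(w,ax,sg))
om=cv2.inRange(hsv,(3,130,70),(20,255,255)); o=np.zeros_like(om); o[160:240,225:410]=om[160:240,225:410]
oc=max(cv2.findContours(o,0,1)[0],key=cv2.contourArea)[:,0].astype(float)
W=tool(backproj(cal,oc[oc[:,1]<235],s["position"][2]-.0093+.005))
for ax,sg in((0,1),(1,-1),(1,1)): print("cover","xy"[ax],sg,side(W,ax,sg))
# side camera / catches tops: centres in tool coords at z=.061
print(np.round(tool(backproj(cal,[(273,92),(361,92)],.062)),1))
E
```

```text
hull ((538.0320434570312, 200.15896606445312), (150.67535400390625, 130.45469665527344), 17.08144760131836)
tool min/max [[12.9, -64.9], [162.7, 65.2]]
box side x -1 (np.float64(12.98), np.float64(-0.04), np.int64(12))
box side x 1 (np.float64(162.78), np.float64(0.12), np.int64(12))
box side y -1 (np.float64(-64.49), np.float64(0.27), np.int64(12))
box side y 1 (np.float64(65.12), np.float64(-0.07), np.int64(12))
cover x 1 (np.float64(45.65), np.float64(-0.04), np.int64(12))
cover y -1 (np.float64(-39.57), np.float64(0.14), np.int64(12))
cover y 1 (np.float64(39.62), np.float64(-0.32), np.int64(12))
[[ 87.9 -42.5]
 [ 87.9  44.6]]
```

Call:
servo_tool:
  targets:
    - {"x": 1.2, "y": 0, "z": 0, "ax": 0, "ay": 0, "az": 0}
    - {"x": 2.2, "y": 0.05, "z": 0, "ax": 0, "ay": 0, "az": 0}
    - {"x": 2.6, "y": 0, "z": 0, "ax": 0, "ay": 0, "az": 0}
    - {"x": 1.8, "y": 0, "z": 1, "ax": 0, "ay": 0, "az": 0}
    - {"x": 0.92, "y": 0, "z": 2.5, "ax": 0, "ay": 0, "az": 0}
    - {"x": 0, "y": 0, "z": 4, "ax": 0, "ay": 0, "az": 0}
    - {"x": 0, "y": 0, "z": 4, "ax": 0, "ay": 0, "az": 0}
    - {"x": 0, "y": 0, "z": 3, "ax": 0, "ay": 0, "az": 0}
    - {"x": 0, "y": 0, "z": 2, "ax": 0, "ay": 0, "az": 0}
    - {"x": 0, "y": 0, "z": 0, "ax": 0, "ay": 0, "az": 0}

```text
time: 10.95
position: [0.5366, 0.1991, 0.0837]
ee_rot: [0.0, 0.989, 0.149, -0.002]
wrist_force: [-0.7, 0.1, -0.6]
gripper_width: 0.0141
```

Call:
servo_tool:
  targets:
    - {"x": 0, "y": 0, "z": 0, "ax": 0, "ay": 0, "az": 0}
    - {"x": 0, "y": 0, "z": 0, "ax": 0, "ay": 0, "az": 0}
    - {"x": 0, "y": 0, "z": 0, "ax": 0, "ay": 0, "az": 0}
    - {"x": 0, "y": 0, "z": 0, "ax": 0, "ay": 0, "az": 0}
    - {"x": 0, "y": 0, "z": 0, "ax": 0, "ay": 0, "az": 0}
    - {"x": 0, "y": 0, "z": 0, "ax": 0, "ay": 0, "az": 0}
    - {"x": 0, "y": 0, "z": 0, "ax": 0, "ay": 0, "az": 0}
    - {"x": 0, "y": 0, "z": 0, "ax": 0, "ay": 0, "az": 0}
    - {"x": 0, "y": 0, "z": 0, "ax": 0, "ay": 0, "az": 0}
    - {"x": 0, "y": 0, "z": 0, "ax": 0, "ay": 0, "az": 0}

```text
time: 12.2
position: [0.5371, 0.1995, 0.0855]
ee_rot: [0.0, 0.989, 0.149, 0.0]
wrist_force: [0.2, 0.7, -1.2]
gripper_width: 0.0139
```

```bash
python3 - <<'E'
from h import *
s,im,cal=look("w4"); print(s["time"],np.round(s["position"],4),np.round(s["wrist_force"],1),np.round(s["torque"],2))
w=s["ee_rot"]; yaw=2*np.arctan2(w[2],w[1]); print(np.degrees(yaw),np.round(w,4))
# predicted front-edge of cover plate and box plate front edge / walls
b=imaging.capture("side")
a=cv2.resize(im[100:260,180:450],None,fx=1.48,fy=1.48); b2=cv2.resize(b[120:220,220:340],None,fx=3.3,fy=3.3)
H=max(a.shape[0],b2.shape[0]); pad=lambda q:cv2.copyMakeBorder(q,0,H-q.shape[0],0,0,0)
cv2.imwrite("pics/c4.png",np.hstack([pad(a),pad(b2)])); cv2.imwrite("pics/s4.png",b)
E
```

```text
12.2 [0.5371 0.1995 0.0855] [ 0.2  0.7 -1.2] [-0.07  0.03 -0.03]
17.147003389548484 [0.     0.9888 0.1491 0.    ]
```

View pics/c4.png

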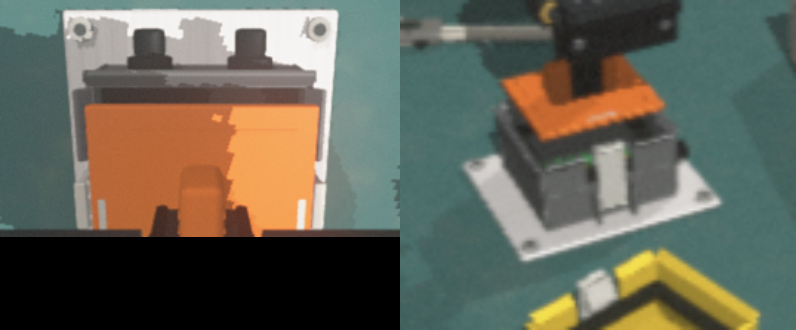

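The wrist crop shows the cover's edges (86 and 319) centred over the box walls (84 and 316) and parallel to them. The side crop shows it level above the grey box with the glands behind. I descend gently.

Call:
servo_tool:
  targets:
    - {"x": 0, "y": 0, "z": 0.4, "ax": 0, "ay": 0, "az": 0}
    - {"x": 0, "y": 0, "z": 0.4, "ax": 0, "ay": 0, "az": 0}
    - {"x": 0, "y": 0, "z": 0.3, "ax": 0, "ay": 0, "az": 0}
    - {"x": 0, "y": 0, "z": 0.2, "ax": 0, "ay": 0, "az": 0}
    - {"x": 0, "y": 0, "z": 0.2, "ax": 0, "ay": 0, "az": 0}
    - {"x": 0, "y": 0, "z": 0.2, "ax": 0, "ay": 0, "az": 0}
    - {"x": 0, "y": 0, "z": 0.2, "ax": 0, "ay": 0, "az": 0}
    - {"x": 0, "y": 0, "z": 0.2, "ax": 0, "ay": 0, "az": 0}
    - {"x": 0, "y": 0, "z": 0.1, "ax": 0, "ay": 0, "az": 0}
    - {"x": 0, "y": 0, "z": 0, "ax": 0, "ay": 0, "az": 0}

```text
time: 13.55
position: [0.5377, 0.1999, 0.0643]
ee_rot: [-0.0, 0.989, 0.149, 0.001]
wrist_force: [-0.8, 0.6, 5.1]
gripper_width: 0.0135
```

Call:
servo_tool:
  targets:
    - {"x": 0, "y": 0, "z": 0.1, "ax": 0, "ay": 0, "az": 0}
    - {"x": 0, "y": 0, "z": 0.1, "ax": 0, "ay": 0, "az": 0}
    - {"x": 0, "y": 0, "z": 0.1, "ax": 0, "ay": 0, "az": 0}
    - {"x": 0, "y": 0, "z": 0.1, "ax": 0, "ay": 0, "az": 0}
    - {"x": 0, "y": 0, "z": 0.1, "ax": 0, "ay": 0, "az": 0}
    - {"x": 0, "y": 0, "z": 0.1, "ax": 0, "ay": 0, "az": 0}
    - {"x": 0, "y": 0, "z": 0.1, "ax": 0, "ay": 0, "az": 0}
    - {"x": 0, "y": 0, "z": 0, "ax": 0, "ay": 0, "az": 0}
    - {"x": 0, "y": 0, "z": 0, "ax": 0, "ay": 0, "az": 0}
    - {"x": 0, "y": 0, "z": 0, "ax": 0, "ay": 0, "az": 0}

```text
time: 14.8
position: [0.5382, 0.2, 0.0571]
ee_rot: [-0.0, 0.989, 0.149, 0.001]
wrist_force: [3.1, 2.4, 4.2]
gripper_width: 0.0136
```

Call:
servo_tool:
  targets:
    - {"x": 0, "y": 0, "z": 0.1, "ax": 0, "ay": 0, "az": 0}
    - {"x": 0, "y": 0, "z": 0.1, "ax": 0, "ay": 0, "az": 0}
    - {"x": 0, "y": 0, "z": 0.1, "ax": 0, "ay": 0, "az": 0}
    - {"x": 0, "y": 0, "z": 0.1, "ax": 0, "ay": 0, "az": 0}
    - {"x": 0, "y": 0, "z": 0.1, "ax": 0, "ay": 0, "az": 0}
    - {"x": 0, "y": 0, "z": 0.1, "ax": 0, "ay": 0, "az": 0}
    - {"x": 0, "y": 0, "z": 0.1, "ax": 0, "ay": 0, "az": 0}
    - {"x": 0, "y": 0, "z": 0, "ax": 0, "ay": 0, "az": 0}
    - {"x": 0, "y": 0, "z": 0, "ax": 0, "ay": 0, "az": 0}
    - {"x": 0, "y": 0, "z": 0, "ax": 0, "ay": 0, "az": 0}

```text
time: 16.05
position: [0.5363, 0.1987, 0.0496]
ee_rot: [0.001, 0.989, 0.149, -0.001]
wrist_force: [-2.4, -0.5, 7.4]
gripper_width: 0.0136
```

Call:
servo_tool:
  targets:
    - {"x": 0, "y": 0, "z": 0.05, "ax": 0, "ay": 0, "az": 0}
    - {"x": 0, "y": 0, "z": 0, "ax": 0, "ay": 0, "az": 0}
    - {"x": 0, "y": 0, "z": 0, "ax": 0, "ay": 0, "az": 0}
    - {"x": 0, "y": 0, "z": 0, "ax": 0, "ay": 0, "az": 0}
    - {"x": 0, "y": 0, "z": 0, "ax": 0, "ay": 0, "az": 0}
    - {"x": 0, "y": 0, "z": 0, "ax": 0, "ay": 0, "az": 0}
    - {"x": 0, "y": 0, "z": 0, "ax": 0, "ay": 0, "az": 0}
    - {"x": 0, "y": 0, "z": 0, "ax": 0, "ay": 0, "az": 0}
    - {"x": 0, "y": 0, "z": 0, "ax": 0, "ay": 0, "az": 0}
    - {"x": 0, "y": 0, "z": 0, "ax": 0, "ay": 0, "az": 0}

```text
time: 17.3
position: [0.5362, 0.1987, 0.0496]
ee_rot: [0.001, 0.989, 0.149, -0.001]
wrist_force: [-3.5, -0.2, 9.9]
gripper_width: 0.0137
```

```bash
cat > chk.py <<'E'
from h import *
F=[]
for i in range(8):
    b=imaging.capture("side"); s=read_state(); F.append(np.r_[s["wrist_force"],s["torque"],np.array(s["position"])*1000])
print(s["time"],np.round(np.mean(F,0),2),np.round(np.std(F,0),2))
E
python3 chk.py; python3 - <<'E'
from h import *
s,im,cal=look("w5"); b=imaging.capture("side")
a=cv2.resize(im[100:260,180:450],None,fx=1.48,fy=1.48); b2=cv2.resize(b[120:220,220:340],None,fx=3.3,fy=3.3,interpolation=2)
H=max(a.shape[0],b2.shape[0]); pad=lambda q:cv2.copyMakeBorder(q,0,H-q.shape[0],0,0,0)
cv2.imwrite("pics/c5.png",np.hstack([pad(a),pad(b2)]))
E
```

```text
17.7 [-2.6600e+00 -1.1900e+00  1.0740e+01 -1.2000e-01  5.7000e-01  3.0000e-02
  5.3625e+02  1.9873e+02  4.9560e+01] [0.25 0.42 0.59 0.02 0.04 0.01 0.01 0.02 0.01]
```

View pics/c5.png

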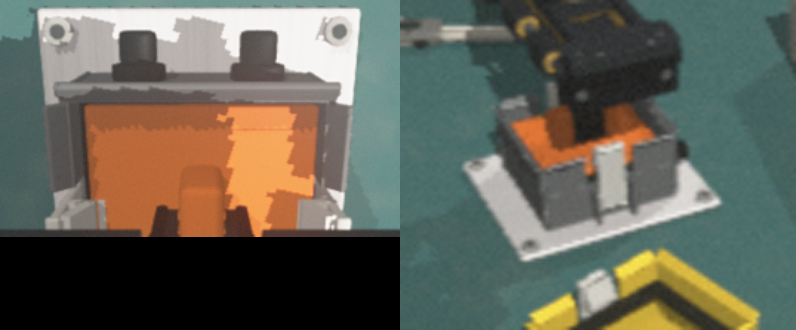

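The crops show the cover down inside the walls, with both catches, at (77,205) and (325,210), lying over its edges. The rib is at the same pixel (203,165) as before, so it has not slipped. The height (TCP 49.6 mm, so underside about 40.0 mm) and the steady force of about 12 N (10.7 reading, -1.2 baseline) match seated on the seal, so I hand in.

```bash
python3 chk.py; python3 -c "
from workcell import job_done,read_state
print(job_done())"
```

```text
18.2 [-3.0900e+00 -9.5000e-01  1.0470e+01 -1.3000e-01  5.6000e-01  2.0000e-02
  5.3625e+02  1.9874e+02  4.9560e+01] [0.31 0.38 0.3  0.03 0.02 0.03 0.01 0.02 0.01]
the job is handed in; nothing more can be done
None
```

I gripped the orange cover by its rib and pressed it down past both catches of the grey box, not the yellow look-alike. I handed in at about 18 s of robot time, with the fingers still gripping and pressing; no verdict was reported.

**Last checks:**
- **Height:** the underside was at about 40.0 mm, which is the top of the seal. This comes from the tool height and assumes no slip in the grip. The rib had not moved in the wrist view.
- **Force:** the press was steady at about 10.5 N as read, or roughly 11.5 N after allowing for the reading before contact.
- **Fit:** pictures showed the cover inside the walls, with both catches over its edges.

**Small disagreements:**
- The top and wrist cameras differed by 2.7 mm in y on where the cover lay. I used a value in between, and the grip closed on the rib at 13.9 mm.
- About 3 N of sideways force remained at the end.
- I sent no separate check of the bystanders after the move; the arm's path kept clear of them.

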